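# Shake off a rinsed slide rack, still it and hang it in the bath

## Task

Take the slide rack by the grip of its bail, lift it up out of the drain stand and, above the stand, rock it to and fro a few times, at least 15 degrees to each side, to shake off the last drops, but never beyond 35 degrees or the slides will slip out. Then carry it over the empty white bath, stop its swinging so that it hangs level and still above the middle of the bath for 3 seconds or more, then lower it gently, hang the bail in the two forks of the bath and let go. Handle it only by the bail: the rack itself must never touch anything, not even lightly, and the slide box, beaker and bottle stay where they are.

Things in the scene. Friction and masses are not known exactly. Their poses are not given: they have to be found in the camera images.
- bail: Bail (handle) of the slide rack, loose, 0.12 kg: black flat grip 14 x 64 x 22 mm (x, y, z) in the middle of a steel cross pin (10 mm diameter, 190 mm long, along y); strap legs at y = +-50 mm run 90 mm down to the rack's pivots. Origin: middle of the grip; z up. Grasp it closing along x. At the start the pin lies in the stand's forks (150 mm up) and the rack hangs from it at rest.
- rack: Slide rack, steel frame full of upright glass slides, 200 x 86 x 40 mm (x, y, z; wire loops make it 215 long), about 0.6 kg (varies). It rocks freely about y on the bail's two pivots, 90 mm below the middle of the grip. Origin: middle of the pivot axis, 28 mm above the rack's underside; x along the rack, z up. Centre of mass about 11 mm below the pivots.
- rack_end (a point): Middle of the rack's +x end, 100 mm from the pivot axis. The rack swings like a 0.47 m pendulum: period about 1.37 s (slides vary it by 4 %), hardly damped (a swing outlasts a minute). With a = angle about +y (+x end down) and A = acceleration of the bail along its x: angular acceleration of a = (A - 9.81 a) / 0.47, sideways motion along y does not swing it.
- stand: Drain stand, fixed: a shallow steel drip tray 270 x 175 x 22 mm (x, y, z) with two upright straps at its y = +-75 mm that end in upward-open forks. Origin: centre of the underside; yaw varies. The bail may be lifted straight up out of the forks.
- stand_hang (a point): Point midway between the two forks of the drain stand where the middle of the grip sits when the rack hangs there: 150 mm above the table. Axes as the stand: the pin lies along y.
- bath: Rinse bath, fixed, empty and dry: white plastic trough 270 x 147 mm with its lip, rim 75 mm above the table, walls 5 mm, inner floor 9 mm above the table, two steel straps outside its long walls at y = +-74.5 mm that end in upward-open forks. Origin: centre of the underside; yaw varies.
- bath_hang (a point): Midway between the bath's forks: where the middle of the grip sits when the rack hangs there, 150 mm above the table (rack underside then at 32 mm). Each fork is 7 mm thick along y, its flat bottom 145 mm above the table and 15 mm wide, flaring to 45 mm at the tips, 167 mm above the table. Axes as the bath; the pin must lie along y, either way round.
- slide_box: Closed grey and black slide box 100 x 85 x 35 mm, loose bystander; origin at the centre of its underside.
- beaker: Small glass beaker, 60 mm across, 75 mm tall, loose bystander; origin at the centre of its underside.
- reagent: Amber reagent bottle, 66 mm across, 150 mm tall, loose bystander; origin at the centre of its underside.
Not all that is in view belongs to the job. What is shaped like the bail but brown is not meant.

How it is judged (in metres and radians):
On the way, in this order (a step that is already met when the one before it is completed fails the run):
1. The rack is lifted by its bail out of the forks of the drain stand (height (world z) of bail above 0.19 m and horizontal distance between bail and stand below 0.15 m and contact force between the fingers and bail above 1 N), for 0.2 s.
2. Above the stand it swings at least 0.25 rad one way (angle between rack's own x axis and vertical above 1.821 rad and height (world z) of bail above 0.19 m and horizontal distance between bail and stand below 0.15 m), for 0.05 s.
3. then at least 0.25 rad the other way (angle between rack's own x axis and vertical below 1.321 rad and height (world z) of bail above 0.19 m and horizontal distance between bail and stand below 0.15 m), for 0.05 s.
4. then the first way again (all of step 2), for 0.05 s.
5. Above the middle of the bath (within 40 mm, clear above the rim) it hangs still for nearly 3 s: within 0.1 rad of level, turning slower than 0.4 rad/s (horizontal distance between bail and bath_hang below 0.04 m and height (world z) of rack above 0.115 m and angle between rack's own z axis and vertical below 0.1 rad and angular speed of rack below 0.4 rad/s and linear speed of bail below 0.1 m/s), for 2.8 s.
At the end, for the whole second after the job is handed in: The bail hangs in both forks of the bath (middle of the grip within 14 mm of its place, pin along the forks' line within 0.12 rad, bail upright within 0.2 rad), let go, and the rack hangs in the bath almost still, within 0.15 rad of level and turning slower than 0.6 rad/s (distance between bail and bath_hang below 0.014 m and angle between the y axis of bail and the y axis of bath_hang, either way round below 0.12 rad and angle between bail's own z axis and vertical below 0.2 rad and angle between rack's own z axis and vertical below 0.15 rad and angular speed of rack below 0.6 rad/s and linear speed of bail below 0.05 m/s); the robot touches nothing.
It fails at once if the rack tips beyond 0.62 rad and the slides slip out (angle between rack's own z axis and vertical above 0.62 rad).
It fails at once if the rack itself touches something (more than 0.5 N): it is handled by the bail and hangs clear (contact force between rack and anything else above 0.5 N).
It fails at once if the bail is slammed or forced down on the bath (more than 35 N) (contact force between bail and bath above 35 N).
It fails at once if a bystander is moved (distance of any of slide_box, beaker, reagent from where it was at the start of the episode above 0.02 m).
It also fails if it takes over 72 s, if anything falls off the work surface, if the arm or the gripper's body presses on something with over 40 N, if the wrist force passes 120 N, or if a joint passes its speed limit or range.

## Robot

A 7-joint arm with a two-finger parallel gripper is mounted at the origin on the work surface. World frame = base frame: x ahead of the robot, y to its left, z up, the work surface at z = 0. Lengths are in mm, angles in rad, forces in N, time in s.
With the tool pointing down it reaches from about 425 to 800 mm from the base axis. Payload 8.3 kg.
Tool frame: the origin (TCP) lies on the centre line of the jaws, within the pads' length; the fingertips stand 11 mm ahead of it and the grasp point (between the pads) lies 8 mm behind it; z points along the fingers, y is the line along which they close (so a half turn about z gives the same grasp; the last joint's range is limited). The gripper opens to 85 mm and grips with 20 to 120 N. Pads are 22 mm wide; open, the fingers measure 114 mm over their backs; the gripper's body (76 mm by 85 mm) begins 54 mm behind the grasp point. The pads swing forward as they close: fully open they stand 13 mm farther back than shut.
Start: joints at [1.091, 0.383, 0.016, 1.37, -0.006, 1.388, -0.046], TCP at [253.056, -571.46, 242.279] pointing down, gripper open.
Joint ranges: [-2.95, 2.95], [-0.25, 2.06], [-1.52, 1.56], [0.18, 2.33], [-1.44, 4.58], [0.02, 2.06], [-3.01, 3.01]. Speed limits (rad/s): [2.39, 2.39, 3.01, 3.01, 3.14, 3.14, 3.14].

## Interface

Orientations are given as a unit quaternion [x, y, z, w].
In Python, from workcell import sense, get_image, camera_model, sign_off, recognise, regions_of gives the robot as it stands.
- The arm moves only by the tool send_rows, never from a script. Its argument "increments" is a list of rows, each a list of 3 entries, a list of its own where there are three numbers: the opening, from -1 (shut) to 1 (fully open), then the shift along the tool's x, y, z in units of 0.75 m (1.0 is 0.75 m), then the turn, a rotation vector about the tool's x, y, z in units of pi rad (1.0 is pi rad). In form: [[claw, [dx, dy, dz], [wx, wy, wz]], ...]. A call has 1 to 20 rows; each row is the pose to reach, as a shift and turn from the pose commanded when the call began, along the tool's axes at that moment, turning the shorter way round; what a row does not reach only later rows make up. A row lasts 1/8 s, in which the tool goes at most 62.5 mm and 10.7 degrees, less where a joint would pass 70% of its speed; a pose out of reach is approached as far as the arm can. A call with a number of a shift or a turn outside -1 to 1 is refused whole. A call with a gripper value outside its range is refused whole. The fingers move at their own pace and stop on an object; "grip_force" is the grip in N (left out, the last holds). Time passes only in rows, so rows that repeat a pose let the fingers close. It gives the time, the measured TCP pose, the force, the opening and the grip force at its end, in the units of the state.
- sense(): the state, without advancing time (a new reading comes with each control period).
- get_image(name): name is "side" or "top"; returns (picture, depth): 400x640x3 uint8, red, green, blue; 400x640 float32, mm along the optical axis (not along the pixel's ray), 0 where there is no reading.
- camera_model(name): a dict with "fx", "fy", "cx", "cy" (pixels), "dist" ([k1, k2, p1, p2, k3] as OpenCV has them; the pictures are not rectified), "pose" (4x4, takes a point from camera to world coordinates). Camera axes: x right, y down, z forward; pixel columns grow to the right and rows downward; lengths in mm; the calibration is good to about 2 mm. A picture is of the moment at which its call begins. camera_model takes no time and is no camera call.
- sign_off(): hands the job in; it is judged then, once.
Trained networks look in the newest picture that a camera, given by its name, has taken for a name from the list of things; names that differ only in an ending like _2 or _b are one class to them, and where a whole thing is asked for, a point or a joint stands for the part that bears it (a point fixed in the world has none). Each returns a list of dicts, best first, with "confidence" (0 to 1); they miss things now and then, are a little off and sometimes report something else, mostly with a low value. They report only what shows in the picture. A call takes as long as a camera call. They do not tell look-alikes from the thing itself.
- recognise(camera, thing): "rect" ([centre column, centre row, width, height] in pixels, round what is visible of it).
- regions_of(camera, thing): "mask" (400x640 bool, what is visible of it) and "rect" ([centre column, centre row, width, height] in pixels, round what is visible of it).
The state is a dict: "clock": time; "q": joint angles; "qd": joint speeds; "joint_torque": joint torques, N m; "tcp_pos": TCP position; "tool_rot": TCP orientation; "contact_force": force on the tool from outside, world axes, zero at the start; "ft_torque": the same for the moment, N m; "grip_width": opening from 0.0 (shut) to 1.0 (fully open); "finger_force": force on a finger pad.
Only numpy, scipy, OpenCV 4.12 (cv2) and the standard library are available. Lean on these libraries where they do the work, as an engineer would, in place of code of your own. Each camera call takes 0.05 s, during which the arm holds its last target. There are 200 camera calls.

## Working session

There is one attempt and no reset: what is moved stays moved. The work goes in short steps, Python scripts to look and compute and a tool call to move; the robot and the scene stay as the last step left them, time stands still between calls to the robot, and variables do not carry over. Pictures are saved under pics/ and viewed, at most 10 in all, crops included, and the job is handed in when it is done.

Besides the shell and the picture viewer there is one more tool, called in YAML: its name, and indented under it one key for each argument. send_rows: Moves the arm, as the interface text tells. Shifts and turns lie within -1 to 1; 1 stands for 0.75 m of shift or pi rad of turn. Its arguments: {"type":"object","properties":{"increments":{"type":"array"},"grip_force":{"type":"number"}},"required":["increments"]}

```bash
mkdir -p pics; ls; python3 - <<'E'
from workcell import *
import cv2,numpy as np
s=sense();print({k:np.round(v,3).tolist() for k,v in s.items()})
ims=[]
for c in("side","top"):
    im,d=get_image(c);np.savez(f"{c}0.npz",im=im,d=d);ims.append(im)
    m=camera_model(c);print(c,m)
    for t in("bail","rack","stand","bath","slide_box","beaker","reagent"):
        print(t,[(np.round(r["rect"]).tolist(),round(r["confidence"],2)) for r in recognise(c,t)][:4])
    cv2.imwrite(f"pics/{c}0.png",im[...,::-1])
E
```

```text
pics
{'clock': 0.0, 'q': [1.091, 0.384, 0.016, 1.371, -0.006, 1.388, -0.047], 'qd': [0.001, 0.0, -0.001, -0.0, 0.0, -0.001, -0.001], 'joint_torque': [-0.0, -62.76, 0.844, -37.183, 0.017, 0.014, 0.0], 'tcp_pos': [252.805, -571.05, 241.271], 'tool_rot': [0.978, 0.207, -0.0, -0.001], 'contact_force': [-0.267, 0.605, 0.333], 'ft_torque': [-0.008, -0.002, -0.058], 'finger_force': 0.0, 'grip_width': 1.004}
side {'fx': 386.2182899729866, 'fy': 386.2182899729866, 'cx': 323.94166445058704, 'cy': 201.01623086459216, 'dist': array([-0.08943627,  0.        ,  0.        ,  0.        ,  0.        ]), 'pose': array([[-9.23923877e-01, -1.88540370e-01,  3.32892172e-01,
         1.71431324e+02],
       [-3.82462397e-01,  4.33953734e-01, -8.15724629e-01,
         8.97799417e+02],
       [ 9.33722242e-03, -8.80986200e-01, -4.73049819e-01,
         6.44179595e+02],
       [ 0.00000000e+00,  0.00000000e+00,  0.00000000e+00,
         1.00000000e+00]])}
bail [([277.0, 249.0, 80.0, 82.0], 0.92), ([390.0, 320.0, 90.0, 99.0], 0.82)]
rack [([279.0, 262.0, 82.0, 48.0], 0.88), ([392.0, 325.0, 94.0, 81.0], 0.68), 
[... 652 characters left out ...]
53e-03],
       [-1.86712473e-04, -2.01691336e-01, -9.79449116e-01,
         1.20130212e+03],
       [ 0.00000000e+00,  0.00000000e+00,  0.00000000e+00,
         1.00000000e+00]])}
bail [([242.0, 185.0, 60.0, 69.0], 0.88), ([218.0, 287.0, 60.0, 68.0], 0.63)]
rack [([249.0, 186.0, 50.0, 70.0], 0.87), ([219.0, 287.0, 66.0, 74.0], 0.62)]
stand [([252.0, 188.0, 74.0, 93.0], 0.66)]
bath [([404.0, 190.0, 68.0, 88.0], 0.89)]
slide_box [([316.0, 241.0, 27.0, 39.0], 0.61), ([404.0, 191.0, 63.0, 88.0], 0.41), ([253.0, 189.0, 81.0, 94.0], 0.4), ([325.0, 170.0, 17.0, 27.0], 0.33)]
beaker [([326.0, 170.0, 16.0, 18.0], 0.78)]
reagent [([318.0, 129.0, 23.0, 30.0], 0.83), ([406.0, 192.0, 65.0, 88.0], 0.62)]
```

View pics/side0.png

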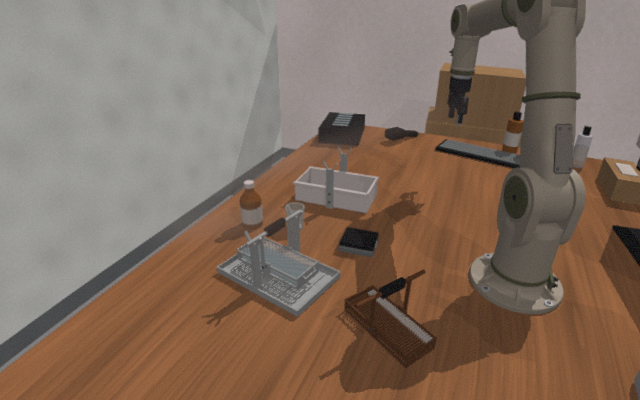

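View pics/top0.png

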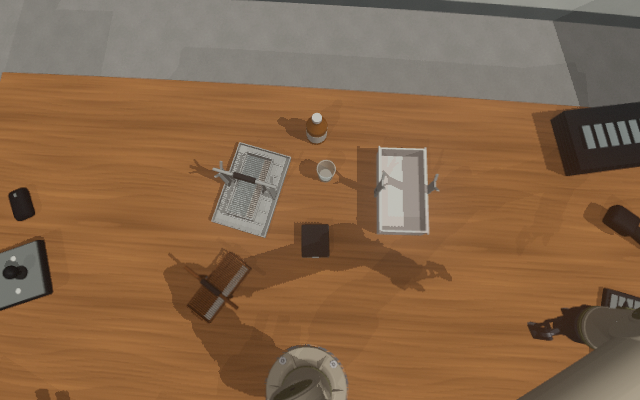

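Two candidates for the bail: the steel/black one at top (245,180) / side (277,230), sitting in the drain stand, and the brown one at top (210,285) / side (392,290), standing on the table. The one in the stand fits the description, because the brown one is the stated look-alike. The empty white bath is at top (403,190). Next I measure and make a confirming crop.

```bash
cat > h.py <<'E'
from workcell import *
import cv2,numpy as np
def cloud(c,im,d):
    m=camera_model(c);K=np.array([[m["fx"],0,m["cx"]],[0,m["fy"],m["cy"]],[0,0,1]])
    v,u=np.mgrid[0:400,0:640];p=np.stack([u,v],-1).reshape(-1,1,2).astype(np.float64)
    n=cv2.undistortPoints(p,K,m["dist"]).reshape(400,640,2)
    P=np.dstack([n*d[...,None],d]);T=m["pose"]
    W=P@T[:3,:3].T+T[:3,3];W[d==0]=np.nan;return W
def pix(c,P):
    m=camera_model(c);K=np.array([[m["fx"],0,m["cx"]],[0,m["fy"],m["cy"]],[0,0,1]])
    T=np.linalg.inv(m["pose"])
    return cv2.projectPoints(np.float64(P).reshape(-1,1,3),cv2.Rodrigues(T[:3,:3])[0],T[:3,3],K,m["dist"])[0][:,0]
def rect(xy):
    r=cv2.minAreaRect(np.float32(xy));return np.round(cv2.boxPoints(r),1).tolist(),np.round(r[0],1),np.round(r[1],1),round(r[2],2)
E
python3 - <<'E'
from h import *
for c in("top","side"):
    z=np.load(f"{c}0.npz");im,d=z["im"],z["d"];W=cloud(c,im,d);H=W[...,2]
    v,u=np.mgrid[0:400,0:640]
    def box(r):return (abs(u-r[0])<r[2]/2)&(abs(v-r[1])<r[3]/2)
    S=box((252,188,90,105) if c=="top" else (276,260,130,120))
    B=box((404,190,84,100) if c=="top" else (335,182,100,80))
    tbl=W[(abs(H)<15)&~S&~B&(W[...,0]>300)&(W[...,0]<800)&(abs(W[...,1])<400)];print(c,"table z",np.median(tbl[:,2]))
    k=S&(H>8)&(H<30);print("tray",rect(W[k][:,:2]),k.sum())
    k=B&(H>65)&(H<84);print("rim",rect(W[k][:,:2]),k.sum(),np.median(H[k]))
    for n,M in(("stand",S),("bath",B)):
        k=M&(H>125)&(H<185);P=W[k];print(n,"high",k.sum(),P[:,2].max() if k.any() else 0)
        dark=k&(im.max(-1)<70)
        if dark.any():print(" dark",np.median(W[dark],0),dark.sum(),rect(W[dark][:,:2]), np.mean(np.c_[u[dark],v[dark]],0))
        q=P[~(im[k].max(-1)<70)]
        if len(q)>4:
            _,l,ce=cv2.kmeans(np.float32(q[:,:2]),2,None,(3,50,.1),5,0)
            for i in(0,1):print("  cl",np.round(q[l[:,0]==i].mean(0),1),(l==i).sum(),np.round(np.ptp(q[l[:,0]==i],0)))
z=np.load("top0.npz")["im"][130:250,200:300];y=np.load("side0.npz")["im"][200:320,210:310]
cv2.imwrite("pics/crop1.png",cv2.resize(np.hstack([z,y])[...,::-1],None,fx=4,fy=4,interpolation=2))
E
```

```text
top table z -0.9379410945668951
tray ([[426.6000061035156, 158.60000610351562], [691.9000244140625, 97.5], [731.9000244140625, 271.20001220703125], [466.6000061035156, 332.29998779296875]], array([579.2, 214.9]), array([178.3, 272.2]), 77.04) 976
rim ([[457.70001220703125, -179.5], [463.8999938964844, -332.8999938964844], [732.7000122070312, -322.0], [726.5, -168.60000610351562]], array([ 595.2, -250.8]), array([269. , 153.5]), 2.31) 734 73.44511754459688
stand high 395 169.0042026787421
 dark [576.97710231 213.47833367 158.97025936] 125 ([[564.2000122070312, 184.60000610351562], [578.4000244140625, 181.3000030517578], [592.4000244140625, 241.5], [578.2999877929688, 244.8000030517578]], array([578.3, 213.1]), array([61.8, 14.5]), 76.87) [243.696 177.52 ]
  cl [593.5 279.  151.3] 137 [46. 88. 44.]
  cl [564.5 150.3 151.9] 133 [48. 91. 42.]
bath high 120 168.71813410432173
  cl [ 600.5 -322.8  148.8] 64 [46.  8. 42.]
  cl [ 594.6 -176.1  151.4] 56 [50.  8. 37.]
side table z -0.5784445943467063
tray ([[384.6000061035156, 304.0], [544.2999877929688, -216.39999389648438], [847.70001220703
[... 184 characters left out ...]
3999938964844], [733.7000122070312, -325.0], [717.7999877929688, 19.299999237060547]], array([ 591.2, -159.1]), array([269.4, 344.6]), 2.65) 589 70.82498523415461
stand high 633 169.48734570728487
 dark [574.13643171 218.08292169 154.36080382] 174 ([[562.2000122070312, 184.8000030517578], [574.2999877929688, 182.1999969482422], [587.4000244140625, 243.3000030517578], [575.2999877929688, 245.89999389648438]], array([574.8, 214. ]), array([62.4, 12.4]), 77.9) [275.09195402 226.70114943]
  cl [591.9 276.7 148.2] 260 [50. 90. 44.]
  cl [564.8 152.5 147.3] 199 [49. 91. 41.]
bath high 272 166.47171686906722
  cl [563.1 145.1 148.5] 148 [49. 55. 40.]
  cl [ 595.4 -241.4  142.5] 124 [ 54. 161.  41.]
```

View pics/crop1.png

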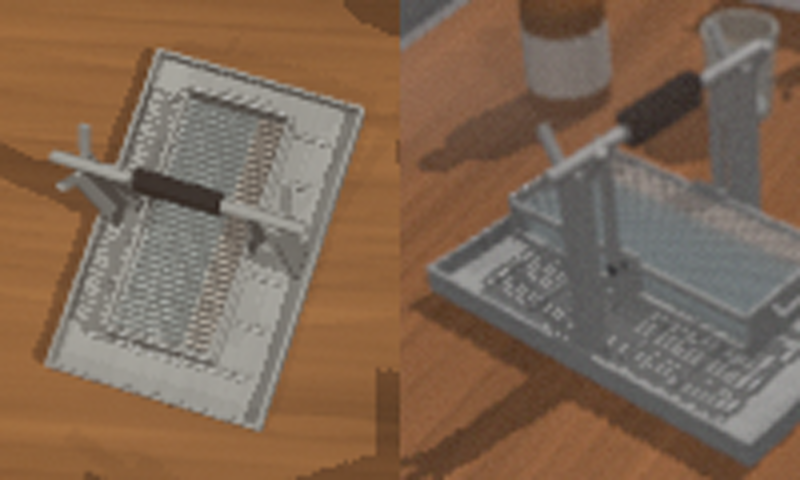

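The crop confirms it: black grip on a steel pin in the stand's forks, with the steel rack full of glass slides hanging below. The estimates are mutually consistent:
- **Stand:** (578, 214), yaw −13°.
- **Bath:** (596, −250), yaw +2.3°.

Next I compute the approach.

```bash
cat >> h.py <<'E'
def inc(p0,yaw0,p1,yaw1):
    a=np.radians(yaw0);x=np.array([np.cos(a),np.sin(a),0]);y=np.array([np.sin(a),-np.cos(a),0])
    d=np.array(p1,float)-p0
    return np.round(np.array([d@x,d@y,-d[2]])/750,4).tolist(), round(-(yaw1-yaw0)/180,4)
E
python3 - <<'E'
from h import *
q=np.array(sense()["tool_rot"]);print(q,np.degrees(2*np.arctan2(q[1],q[0])))
p0=[253.056,-571.46,242.279];y0=np.degrees(2*np.arctan2(q[1],q[0]))
print(inc(p0,y0,[253,-571,330],y0),inc(p0,y0,[578,214,330],77.1),inc(p0,y0,[578,214,250],77.1))
E
```

```text
[9.78356650e-01 2.06925747e-01 2.93967967e-05 4.05700870e-06] 23.884507490879926
([0.0002, -0.0006, -0.117], np.float64(-0.0)) ([0.8202, -0.7822, -0.117], np.float64(-0.2956)) ([0.8202, -0.7822, -0.0103], np.float64(-0.2956))
```

send_rows:
  increments:
    - [1, [0, 0, -0.117], [0, 0, 0]]
    - [1, [0, 0, -0.117], [0, 0, 0]]
    - [1, [0.8202, -0.7822, -0.117], [0, 0, -0.2956]]
    - [1, [0.8202, -0.7822, -0.117], [0, 0, -0.2956]]
    - [1, [0.8202, -0.7822, -0.117], [0, 0, -0.2956]]
    - [1, [0.8202, -0.7822, -0.117], [0, 0, -0.2956]]
    - [1, [0.8202, -0.7822, -0.117], [0, 0, -0.2956]]
    - [1, [0.8202, -0.7822, -0.117], [0, 0, -0.2956]]
    - [1, [0.8202, -0.7822, -0.117], [0, 0, -0.2956]]
    - [1, [0.8202, -0.7822, -0.117], [0, 0, -0.2956]]
    - [1, [0.8202, -0.7822, -0.117], [0, 0, -0.2956]]
    - [1, [0.8202, -0.7822, -0.117], [0, 0, -0.2956]]
    - [1, [0.8202, -0.7822, -0.117], [0, 0, -0.2956]]
    - [1, [0.8202, -0.7822, -0.117], [0, 0, -0.2956]]
    - [1, [0.8202, -0.7822, -0.117], [0, 0, -0.2956]]
    - [1, [0.8202, -0.7822, -0.117], [0, 0, -0.2956]]
    - [1, [0.8202, -0.7822, -0.117], [0, 0, -0.2956]]
    - [1, [0.8202, -0.7822, -0.117], [0, 0, -0.2956]]
    - [1, [0.8202, -0.7822, -0.117], [0, 0, -0.2956]]
    - [1, [0.8202, -0.7822, -0.117], [0, 0, -0.2956]]
  grip_force: 80

```text
clock: 3.3
tcp_pos: [578.2, 212.7, 330.6]
tool_rot: [0.783, 0.622, 0.0, 0.0]
contact_force: [0.4, 0.3, -0.1]
grip_width: 1.001
finger_force: 0.0
```

send_rows:
  increments:
    - [1, [0, 0, 0.08], [0, 0, 0]]
    - [1, [0, 0, 0.14], [0, 0, 0]]
    - [1, [0, 0, 0.18], [0, 0, 0]]
    - [1, [0, 0, 0.21], [0, 0, 0]]
    - [1, [0, 0, 0.23], [0, 0, 0]]
    - [1, [0, 0, 0.24], [0, 0, 0]]
    - [1, [0, 0, 0.247], [0, 0, 0]]
    - [1, [0, 0, 0.25], [0, 0, 0]]
    - [1, [0, 0, 0.25], [0, 0, 0]]

```text
clock: 4.42
tcp_pos: [578.2, 214.2, 143.0]
tool_rot: [0.782, 0.623, 0.0, 0.0]
contact_force: [0.6, -0.1, -0.5]
grip_width: 1.001
finger_force: 0.0
```

```bash
python3 - <<'E'
from h import *
ims=[]
for c in("side","top"):
    im,d=get_image(c);W=cloud(c,im,d);ims.append(im)
    k=(abs(W[...,0]-578)<60)&(abs(W[...,1]-214)<50)&(W[...,2]>135)&(W[...,2]<172)&(im.max(-1)<70)
    print(c,k.sum(),np.median(W[k],0))
s=sense();print(s["tcp_pos"],s["contact_force"],s["clock"])
x,y=pix("side",[[578,214,150]])[0].astype(int);a=ims[0][y-60:y+60,x-75:x+75]
cv2.imwrite("pics/g1.png",cv2.resize(a[...,::-1],None,fx=5,fy=5,interpolation=2))
E
```

```text
side 271 [574.56991051 217.06977643 156.7630896 ]
top 0 [nan nan nan]
[578.22127607 214.20612112 143.07260624] [-0.59860069  0.28435921 -0.53544732] 4.525
  return _methods._mean(a, axis=axis, dtype=dtype,
  ret = um.true_divide(
```

View pics/g1.png

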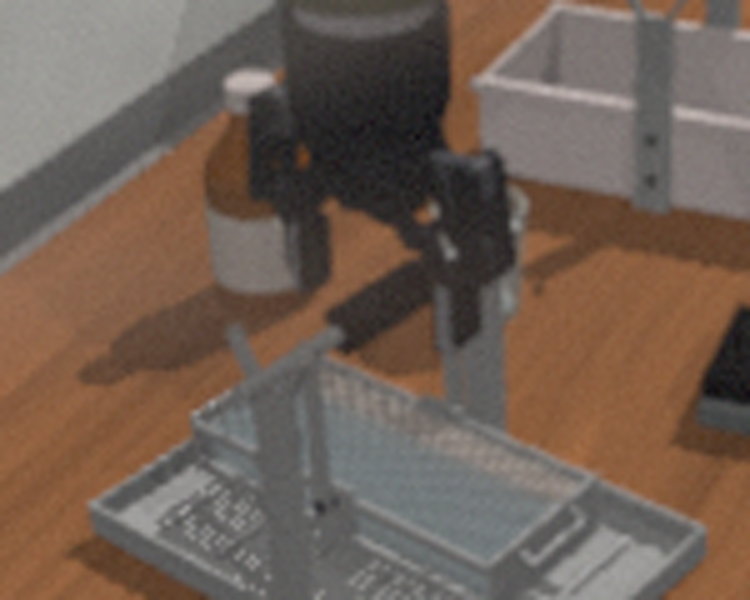

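The open fingers straddle the grip (bar end at about (340,325) in the crop, fingers at x≈310 and x≈475). Closing now.

send_rows:
  increments:
    - [-0.3, [0, 0, 0], [0, 0, 0]]
    - [-0.6, [0, 0, 0], [0, 0, 0]]
    - [-0.7, [0, 0, 0], [0, 0, 0]]
    - [-0.8, [0, 0, 0], [0, 0, 0]]
    - [-0.9, [0, 0, 0], [0, 0, 0]]
    - [-1, [0, 0, 0], [0, 0, 0]]
    - [-1, [0, 0, 0], [0, 0, 0]]
    - [-1, [0, 0, 0], [0, 0, 0]]
    - [-1, [0, 0, 0], [0, 0, 0]]
  grip_force: 80

```text
clock: 5.65
tcp_pos: [578.5, 213.9, 142.9]
tool_rot: [0.782, 0.623, 0.0, 0.0]
contact_force: [4.3, -1.4, 2.7]
grip_width: 0.149
finger_force: 78.6
```

send_rows:
  increments:
    - [-1, [0, 0, -0.004], [0, 0, 0]]
    - [-1, [0, 0, -0.012], [0, 0, 0]]
    - [-1, [0, 0, -0.026], [0, 0, 0]]
    - [-1, [0, 0, -0.046], [0, 0, 0]]
    - [-1, [0, 0, -0.071], [0, 0, 0]]
    - [-1, [0, 0, -0.1], [0, 0, 0]]
    - [-1, [0, 0, -0.13], [0, 0, 0]]
    - [-1, [0, 0, -0.16], [0, 0, 0]]
    - [-1, [0, 0, -0.188], [0, 0, 0]]
    - [-1, [0, 0, -0.21], [0, 0, 0]]
    - [-1, [0, 0, -0.226], [0, 0, 0]]
    - [-1, [0, 0, -0.236], [0, 0, 0]]
    - [-1, [0, 0, -0.24], [0, 0, 0]]
    - [-1, [0, 0, -0.24], [0, 0, 0]]

```text
clock: 7.4
tcp_pos: [578.0, 214.0, 322.2]
tool_rot: [0.782, 0.623, -0.0, -0.0]
contact_force: [-0.0, 0.5, -7.2]
grip_width: 0.148
finger_force: 78.1
```

```bash
cat >> h.py <<'E'
def tilt(c,tcp,yb,save=None):
    "rack tilt a about bail +y (x end down), and bail frame yaw yb deg"
    t=sense()["clock"];im,d=get_image(c);W=cloud(c,im,d)-np.array([tcp[0],tcp[1],tcp[2]+8])
    a=np.radians(yb);X=W[...,0]*np.cos(a)+W[...,1]*np.sin(a);Y=-W[...,0]*np.sin(a)+W[...,1]*np.cos(a);Z=W[...,2]
    k=(abs(X)<125)&(abs(Y)<(40 if c=="top" else 46))&(Z>-175)&(Z<-28)&(Z>-200+.0*X)
    k&=(np.hypot(X,Z+90)<125)&((abs(X)>30)|(Z<-70))
    if save:cv2.imwrite(save,cv2.resize(im[100:300,170:370,::-1],None,fx=3,fy=3))
    x,y,z=X[k],Y[k],Z[k]
    if c=="side":
        # long near top wire/side face: principal axis in x-z
        C=np.cov(np.c_[x,z].T);return t,0.5*np.arctan2(-2*C[0,1],C[0,0]-C[1,1]),k.sum(),x.mean()
    w=np.ones_like(x)
    for _ in range(10):
        A=np.c_[x,y,np.ones_like(x)]*w[:,None];s=np.linalg.lstsq(A,z*w,rcond=None)[0]
        r=z-np.c_[x,y,np.ones_like(x)]@s;w=1/np.sqrt(1+(r/5)**2)
    return t,-np.arctan(s[0]),k.sum(),s[2]
E
python3 - <<'E'
from h import *
s=sense();p=s["tcp_pos"];print(p,s["contact_force"],s["clock"])
for i in range(6):
    print(np.round(tilt("top",p,-13,"pics/t%d.png"%i if i==0 else None),3),np.round(tilt("side",p,-13),3))
E
```

```text
[577.9551439  213.97408387 322.24381307] [-0.03285986  0.50488458 -7.19943112] 7.4
[ 7.4000e+00 -4.4000e-02  2.9400e+02 -9.8491e+01] [ 7.4500e+00 -1.3000e-02  2.3830e+03 -1.5721e+01]
[ 7.50e+00 -4.90e-02  2.87e+02 -9.92e+01] [ 7.5500e+00 -1.2000e-02  2.3810e+03 -1.5594e+01]
[ 7.6000e+00 -1.6000e-02  2.9100e+02 -9.6006e+01] [ 7.6500e+00 -1.1000e-02  2.3850e+03 -1.5656e+01]
[ 7.7000e+00 -3.0000e-03  2.9300e+02 -9.4707e+01] [ 7.7500e+00 -1.2000e-02  2.3790e+03 -1.5809e+01]
[ 7.8000e+00 -3.3000e-02  2.9200e+02 -9.7135e+01] [ 7.8500e+00 -1.3000e-02  2.3860e+03 -1.5825e+01]
[ 7.90e+00 -1.10e-02  2.89e+02 -9.45e+01] [ 7.9500e+00 -1.6000e-02  2.3930e+03 -1.5552e+01]
```

send_rows:
  increments:
    - [-1, [0, 0.0063, 0], [0, 0, 0]]
    - [-1, [0, 0.0234, 0], [0, 0, 0]]
    - [-1, [0, 0.0457, 0], [0, 0, 0]]
    - [-1, [0, 0.0662, 0], [0, 0, 0]]
    - [-1, [0, 0.0784, 0], [0, 0, 0]]
    - [-1, [0, 0.0784, 0], [0, 0, 0]]
    - [-1, [0, 0.0662, 0], [0, 0, 0]]
    - [-1, [0, 0.0457, 0], [0, 0, 0]]
    - [-1, [0, 0.0234, 0], [0, 0, 0]]
    - [-1, [0, 0.0063, 0], [0, 0, 0]]
    - [-1, [0, 0, 0], [0, 0, 0]]

```text
clock: 9.38
tcp_pos: [576.8, 214.6, 323.3]
tool_rot: [0.782, 0.624, 0.0, 0.0]
contact_force: [-0.3, 0.2, -7.6]
grip_width: 0.148
finger_force: 78.2
```

```bash
python3 - <<'E'
from h import *
print(sense()["clock"])
p=np.array([578,214,322.3]);print(np.round(tilt("side",p,-13),3))
E
```

```text
9.375
[ 9.3750e+00 -1.5000e-02  2.4100e+03 -1.7044e+01]
```

send_rows:
  increments:
    - [-1, [0, 0.0063, 0], [0, 0, 0]]
    - [-1, [0, 0.0234, 0], [0, 0, 0]]
    - [-1, [0, 0.0457, 0], [0, 0, 0]]
    - [-1, [0, 0.0662, 0], [0, 0, 0]]
    - [-1, [0, 0.0784, 0], [0, 0, 0]]
    - [-1, [0, 0.0784, 0], [0, 0, 0]]
    - [-1, [0, 0.0662, 0], [0, 0, 0]]
    - [-1, [0, 0.0457, 0], [0, 0, 0]]
    - [-1, [0, 0.0234, 0], [0, 0, 0]]
    - [-1, [0, 0.0063, 0], [0, 0, 0]]
    - [-1, [0, 0, 0], [0, 0, 0]]

```text
clock: 10.8
tcp_pos: [576.8, 214.6, 323.3]
tool_rot: [0.782, 0.624, 0.0, 0.0]
contact_force: [0.6, 0.2, -5.5]
grip_width: 0.147
finger_force: 78.3
```

```bash
cat > obs.py <<'E'
from h import *
import sys,json
from scipy.optimize import curve_fit
def obs(p,yb,n,every=1):
    r=np.array([tilt("side",p,yb) for _ in range(n)])
    f=lambda t,A,B,w,c:A*np.cos(w*(t-r[-1,0]))+B*np.sin(w*(t-r[-1,0]))+c
    q,_=curve_fit(f,r[:,0],r[:,1],[.1,.1,4.57,-.01])
    print(np.round(r[:,:2].T,3).tolist());print("A,B,w,c",np.round(q,4),"amp",np.hypot(q[0],q[1]),"resid",np.std(r[:,1]-f(r[:,0],*q)),"tref",r[-1,0],sense()["clock"],sense()["tcp_pos"])
    return r,q
E
python3 - <<'E'
from obs import *
print(sense()["clock"])
r,q=obs(np.array([578,214,322.3]),-13,34)
np.savez("o1.npz",r=r,q=q)
E
```

```text
10.8
[[10.8, 10.85, 10.9, 10.95, 11.0, 11.05, 11.1, 11.15, 11.2, 11.25, 11.3, 11.35, 11.4, 11.45, 11.5, 11.55, 11.6, 11.65, 11.7, 11.75, 11.8, 11.85, 11.9, 11.95, 12.0, 12.05, 12.1, 12.15, 12.2, 12.25, 12.3, 12.35, 12.4, 12.45], [0.016, 0.098, 0.177, 0.248, 0.302, 0.346, 0.367, 0.367, 0.348, 0.308, 0.253, 0.187, 0.109, 0.027, -0.059, -0.144, -0.222, -0.288, -0.34, -0.378, -0.395, -0.396, -0.378, -0.339, -0.287, -0.223, -0.143, -0.06, 0.026, 0.107, 0.184, 0.252, 0.304, 0.343]]
A,B,w,c [ 0.3615  0.124   4.5027 -0.0182] amp 0.3822024247643035 resid 0.00247155589573317 tref 12.45 12.5 [578.01006215 214.00818158 322.60694302]
```

```bash
cat > plan.py <<'E'
from obs import *
from scipy.optimize import least_squares
DT=.005
def sim(a,v,s,W0,delay=0,tail=0.3,ret=False):
    "s: piecewise-linear command at 1/8 s knots (m), s[0] at t=0; quintic-free: smoothed with 60ms box"
    n=int(round(((len(s)-1)*.125+tail)/DT));t=np.arange(n+1)*DT
    x=np.interp(t-delay,np.arange(len(s))*.125,s)
    k=np.ones(13)/13;xp=np.r_[np.full(6,x[0]),x,np.full(6,x[-1])];xs=np.convolve(xp,k,"valid");xs=np.convolve(np.r_[np.full(6,xs[0]),xs,np.full(6,xs[-1])],k,"valid")
    A=np.gradient(np.gradient(xs,DT),DT);L=9.81/W0**2;o=[]
    for i in range(n):
        v+=DT*(A[i]*np.cos(a)-9.81*np.sin(a))/L;a+=DT*v;o.append(a)
    return (a,v,np.array(o)) if ret else (a,v)
def solve(a,v,W0,delay,N,w=0.02,Ls=None):
    def f(z):
        s=np.r_[0,z,0,0] ;e=sim(a,v,s,W0,delay)
        e2=sim(a,v,s,W0*1.008,delay);e3=sim(a,v,s,W0*.992,delay)
        return np.r_[np.array([e[0],e[1]/W0])*100,np.array([e2[0],e2[1]/W0,e3[0],e3[1]/W0])*5,w*np.diff(np.r_[0,s,0],2)*1000]
    z=least_squares(f,np.zeros(N-2)).x;s=np.r_[0,z,0,0]
    s=np.round(s/.75,4);return s,sim(a,v,s*.75,W0,delay,ret=True)
E
python3 - <<'E'
from plan import *
r0=np.load("o1.npz")["r"]
r1,_=obs(np.array([578,214,322.3]),-13,20)
r=np.vstack([r0,r1]);np.savez("o2.npz",r=r)
t0=r[0,0]
# free nonlinear fit: a0,v0,w0,c
def free(q,T):
    n=int(round(T/DT))
    return sim(q[0],q[1],np.zeros(2),q[2],0,tail=T-.125+DT,ret=True)[2]
T=r[:,0]-t0
def model(q):
    o=np.r_[q[0],free(q,T[-1]+.05)];return np.interp(T,np.arange(len(o))*DT,o)+q[3]
L=least_squares(lambda q:model(q)-r[:,1],[0.03,1.7,4.54,-.015]);q=L.x
print("fit",q,"rms",np.std(L.fun))
# delay from drive
c=.03*(1-np.cos(2*np.pi*np.arange(12)/11))
tk=np.r_[np.arange(12)*.125,1.425+np.arange(12)*.125];sk=np.r_[c,c]
for dl in(0,.03,.06,.09,.12):
    # resample to fine knots: emulate through custom interp
    fine=np.arange(0,2.8+.001,.025);s=np.interp(fine,tk,sk)
    import plan
    n=int(2.80/DT);t=np.arange(n+1)*DT;x=np.interp(t-dl,tk,sk)
    x=np.convolve(np.r_[np.full(12,x[0]),x,np.full(12,x[-1])],np.convolve(np.ones(13)/13,np.ones(13)/13),"valid")
    A=np.gradient(np.gradient(x,DT),DT);a=v=0;Lp=9.81/q[2]**2
    for i in range(n):
        v+=DT*(A[i]*np.cos(a)-9.81*np.sin(a))/Lp;a+=DT*v
    print(dl,a,v)
print(sense()["clock"])
E
```

```text
[[12.5, 12.55, 12.6, 12.65, 12.7, 12.75, 12.8, 12.85, 12.9, 12.95, 13.0, 13.05, 13.1, 13.15, 13.2, 13.25, 13.3, 13.35, 13.4, 13.45], [0.363, 0.362, 0.34, 0.3, 0.246, 0.177, 0.101, 0.019, -0.066, -0.149, -0.225, -0.291, -0.34, -0.376, -0.393, -0.391, -0.371, -0.332, -0.28, -0.213]]
A,B,w,c [-0.1972  0.3246  4.469  -0.0149] amp 0.3798336255653605 resid 0.0007502707893884545 tref 13.45 13.5 [578.0279846  214.00050483 322.60534152]
fit [ 0.03547452  1.7130122   4.54597574 -0.01769959] rms 0.002655668756948404
0 0.020049921588759158 1.6417394157612273
0.03 -0.028277543669212788 1.6647090772880062
0.06 -0.07685491695224576 1.6403873601459453
0.09 -0.12414319562182939 1.5572777119732746
0.12 -0.1682669513629707 1.4175664600434716
13.5
```

```bash
sed -i 's/A=np.gradient(np.gradient(xs,DT),DT);L/A=1.04*np.gradient(np.gradient(xs,DT),DT);L/' plan.py; python3 - <<'E'
from plan import *
q=[0.03547452,1.7130122,4.54597574]
T=2.7;o=sim(q[0],q[1],np.zeros(2),q[2],0,tail=T-.125,ret=True)
print(o[0],o[1],sense()["clock"])
s,e=solve(o[0],o[1],q[2],-0.01,19)
print(len(s)-1,s[1:].tolist(),e[0],e[1],abs(e[2]).max(),np.abs(np.diff(s)).max()*750*8)
E
```

```text
-0.11628868365411252 1.62955531070889 13.5
19 [-0.0043, -0.0191, -0.0404, -0.0613, -0.0744, -0.0736, -0.0564, -0.0251, 0.0137, 0.0513, 0.0795, 0.0924, 0.0887, 0.0715, 0.0475, 0.024, 0.0074, 0.0, 0.0] -9.620264100441651e-05 0.0007610873879171414 0.33063782318597723 232.8
```

send_rows:
  increments:
    - [-1, [0, -0.0043, 0], [0, 0, 0]]
    - [-1, [0, -0.0191, 0], [0, 0, 0]]
    - [-1, [0, -0.0404, 0], [0, 0, 0]]
    - [-1, [0, -0.0613, 0], [0, 0, 0]]
    - [-1, [0, -0.0744, 0], [0, 0, 0]]
    - [-1, [0, -0.0736, 0], [0, 0, 0]]
    - [-1, [0, -0.0564, 0], [0, 0, 0]]
    - [-1, [0, -0.0251, 0], [0, 0, 0]]
    - [-1, [0, 0.0137, 0], [0, 0, 0]]
    - [-1, [0, 0.0513, 0], [0, 0, 0]]
    - [-1, [0, 0.0795, 0], [0, 0, 0]]
    - [-1, [0, 0.0924, 0], [0, 0, 0]]
    - [-1, [0, 0.0887, 0], [0, 0, 0]]
    - [-1, [0, 0.0715, 0], [0, 0, 0]]
    - [-1, [0, 0.0475, 0], [0, 0, 0]]
    - [-1, [0, 0.024, 0], [0, 0, 0]]
    - [-1, [0, 0.0074, 0], [0, 0, 0]]
    - [-1, [0, 0, 0], [0, 0, 0]]
    - [-1, [0, 0, 0], [0, 0, 0]]

```text
clock: 15.88
tcp_pos: [577.9, 214.0, 322.9]
tool_rot: [0.782, 0.623, 0.0, 0.0]
contact_force: [0.3, 0.1, -6.9]
grip_width: 0.148
finger_force: 78.4
```

```bash
python3 - <<'E'
from plan import *
print(sense()["clock"])
r=np.array([tilt("side",np.array([578,214,322.3]),-13) for _ in range(16)]);print(np.round(r[:,1]+.0177,3).tolist())
y0=77.05
# refine bath from depth: fork points per camera
for c in("top","side"):
    im,d=get_image(c);W=cloud(c,im,d)
    k=(abs(W[...,0]-596)<45)&(abs(W[...,1]+250)<90)&(W[...,2]>90)&(W[...,2]<172)
    P=W[k];
    for sg in(1,-1):
        Q=P[(P[:,1]+250)*sg>0]
        for lo,hi in((90,140),(150,172)):
            R=Q[(Q[:,2]>lo)&(Q[:,2]<hi)]
            if len(R):print(c,sg,lo,len(R),np.round([R[:,0].min(),R[:,0].max(),np.median(R[:,0]),R[:,1].min(),R[:,1].max(),R[:,1].mean(),R[:,2].max()],1))
E
```

```text
15.875
[0.008, 0.01, 0.011, 0.012, 0.01, 0.01, 0.007, 0.005, 0.004, 0.0, -0.002, -0.004, -0.007, -0.009, -0.01, -0.01]
top 1 90 31 [ 579.7  605.3  590.4 -179.2 -173.4 -174.7  139. ]
top 1 150 31 [ 568.3  617.8  606.2 -181.  -172.7 -176.2  168.1]
top -1 90 41 [ 585.2  609.9  596.9 -325.4 -320.4 -322.4  139.8]
top -1 150 25 [ 575.8  621.6  613.7 -327.7 -319.5 -323.   170.3]
side 1 90 103 [ 579.7  604.   591.7 -183.  -169.3 -175.8  139.6]
side 1 150 16 [ 569.2  619.   608.5 -180.8 -170.8 -175.5  165.9]
side -1 90 92 [ 584.7  610.5  597.6 -328.8 -317.2 -323.9  139.9]
side -1 150 17 [ 576.4  621.1  613.5 -329.8 -316.7 -323.4  165.9]
```

send_rows:
  increments:
    - [-1, [0, 0, 0], [0, 0, -0.0013]]
    - [-1, [0, 0, 0], [0, 0, -0.0087]]
    - [-1, [0, 0, 0], [0, 0, -0.0232]]
    - [-1, [0, 0, 0], [0, 0, -0.042]]
    - [-1, [0, 0, 0], [0, 0, -0.061]]
    - [-1, [0, 0, 0], [0, 0, -0.0755]]
    - [-1, [0, 0, 0], [0, 0, -0.0828]]
    - [-1, [0, 0, 0], [0, 0, -0.084]]
    - [-1, [0, 0, 0], [0, 0, -0.084]]

```text
clock: 17.9
tcp_pos: [578.0, 214.0, 322.6]
tool_rot: [0.693, 0.72, 0.0, -0.0]
contact_force: [0.0, 0.5, -6.5]
grip_width: 0.148
finger_force: 78.5
```

send_rows:
  increments:
    - [-1, [-0.001, 0, 0], [0, 0, 0]]
    - [-1, [-0.0071, 0, 0], [0, 0, 0]]
    - [-1, [-0.022, 0, 0], [0, 0, 0]]
    - [-1, [-0.0472, 0, 0], [0, 0, 0]]
    - [-1, [-0.0834, 0, 0], [0, 0, 0]]
    - [-1, [-0.1298, 0, 0], [0, 0, 0]]
    - [-1, [-0.1845, 0, 0], [0, 0, 0]]
    - [-1, [-0.2453, 0, 0], [0, 0, 0]]
    - [-1, [-0.3092, 0, 0], [0, 0, 0]]
    - [-1, [-0.3731, 0, 0], [0, 0, 0]]
    - [-1, [-0.4339, 0, 0], [0, 0, 0]]
    - [-1, [-0.4886, 0, 0], [0, 0, 0]]
    - [-1, [-0.535, 0, 0], [0, 0, 0]]
    - [-1, [-0.5712, 0, 0], [0, 0, 0]]
    - [-1, [-0.5964, 0, 0], [0, 0, 0]]
    - [-1, [-0.6113, 0, 0], [0, 0, 0]]
    - [-1, [-0.6174, 0, 0], [0, 0, 0]]
    - [-1, [-0.6184, 0, 0], [0, 0, 0]]
    - [-1, [-0.6184, 0, 0], [0, 0, 0]]

```text
clock: 20.27
tcp_pos: [596.2, -248.2, 322.7]
tool_rot: [0.693, 0.721, 0.0, -0.0]
contact_force: [0.0, 0.6, -6.6]
grip_width: 0.154
finger_force: 78.5
```

```bash
python3 - <<'E'
from plan import *
s=sense();p=np.array(s["tcp_pos"]);print(s["clock"],p,s["contact_force"])
r=np.array([tilt("side",p,2.2) for _ in range(30)]);print(np.round(r[:,1],3).tolist(),r[0,2:])
# bail in gripper: pin/grip points
for c in("top","side"):
    im,d=get_image(c);W=cloud(c,im,d)
    a=np.radians(2.2);D=W-p-[0,0,8];X=D[...,0]*np.cos(a)+D[...,1]*np.sin(a);Y=-D[...,0]*np.sin(a)+D[...,1]*np.cos(a);Z=D[...,2]
    for sg in(1,-1):
        k=(abs(X)<20)&(abs(Z)<18)&(Y*sg>38)&(Y*sg<115)
        if k.sum():
            f=np.polyfit(Y[k],X[k],1);print(c,sg,k.sum(),"Yrange",np.round([Y[k].min(),Y[k].max()],1),"X",np.median(X[k]),"Z",np.median(Z[k]),Z[k].max(),"slope",f[0])
print(pix("side",[p])[0])
cv2.imwrite("pics/bath1.png",cv2.resize(im[60:240,220:460,::-1],None,fx=3,fy=3,interpolation=2))
E
```

```text
20.275 [ 596.16948517 -248.24819985  322.70538337] [ 2.67170169e-04  6.07178426e-01 -6.62723122e+00]
[0.002, 0.001, -0.004, -0.006, -0.008, -0.013, -0.018, -0.022, -0.022, -0.023, -0.023, -0.021, -0.021, -0.019, -0.015, -0.014, -0.01, -0.004, -0.003, 0.0, 0.002, 0.004, 0.007, 0.006, 0.005, 0.007, 0.005, 0.001, -0.001, -0.004] [1049.          -5.6854333]
top 1 100 Yrange [38.7 93.7] X -2.336353803666756 Z 1.3545193786831646 6.617521535488038 slope -0.010282242039939129
side 1 42 Yrange [38.4 93.9] X -2.3649576004465382 Z -1.8798380866733453 3.0763657209939197 slope 0.017623042529880065
side -1 7 Yrange [-91.1 -64.6] X -4.2510825627439175 Z -1.864777474713776 2.9399555884344863 slope -0.01762819171974628
[337.3576225  108.99728057]
```

View pics/bath1.png

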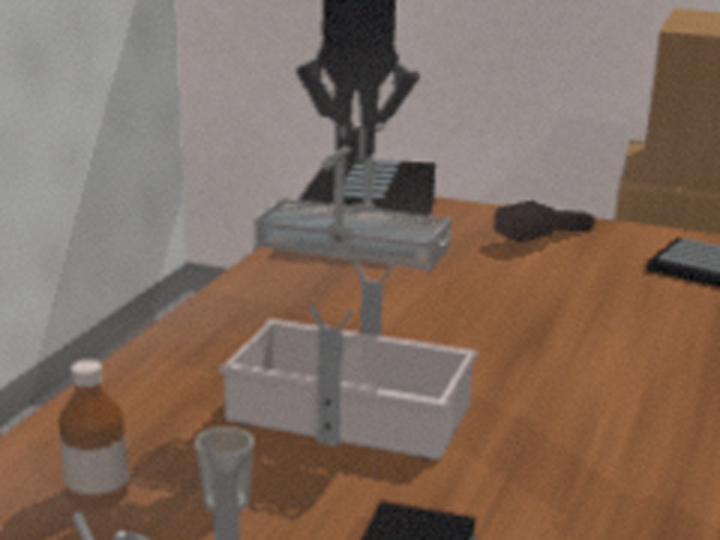

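The rack hangs level above the middle of the bath, just above the forks seen at (330,330) and (370,275) in the crop, with a residual swing of about 0.015 rad. I'll hold it there, then lower.

send_rows:
  increments:
    - [-1, [0, 0.0005, 0], [0, 0, 0]]
    - [-1, [0, 0.001, 0], [0, 0, 0]]
    - [-1, [0, 0.0015, 0], [0, 0, 0]]
    - [-1, [0, 0.0015, 0], [0, 0, 0]]
    - [-1, [0, 0.0015, 0], [0, 0, 0]]
    - [-1, [0, 0.0015, 0], [0, 0, 0]]
    - [-1, [0, 0.0015, 0], [0, 0, 0]]
    - [-1, [0, 0.0015, 0], [0, 0, 0]]
    - [-1, [0, 0.0015, 0], [0, 0, 0]]
    - [-1, [0, 0.0015, 0], [0, 0, 0]]
    - [-1, [0, 0.0015, 0], [0, 0, 0]]
    - [-1, [0, 0.0015, 0], [0, 0, 0]]
    - [-1, [0, 0.0015, 0], [0, 0, 0]]
    - [-1, [0, 0.0015, 0], [0, 0, 0]]
    - [-1, [0, 0.0015, 0], [0, 0, 0]]
    - [-1, [0, 0.0015, 0], [0, 0, 0]]
    - [-1, [0, 0.0015, 0], [0, 0, 0]]
    - [-1, [0, 0.0015, 0], [0, 0, 0]]
    - [-1, [0, 0.0015, 0], [0, 0, 0]]
    - [-1, [0, 0.0015, 0], [0, 0, 0]]

```text
clock: 24.38
tcp_pos: [597.0, -249.4, 322.6]
tool_rot: [0.693, 0.721, 0.0, -0.0]
contact_force: [-0.9, 1.6, -6.9]
grip_width: 0.147
finger_force: 78.5
```

send_rows:
  increments:
    - [-1, [0, 0, 0.001], [0, 0, 0]]
    - [-1, [0, 0, 0.004], [0, 0, 0]]
    - [-1, [0, 0, 0.01], [0, 0, 0]]
    - [-1, [0, 0, 0.02], [0, 0, 0]]
    - [-1, [0, 0, 0.033], [0, 0, 0]]
    - [-1, [0, 0, 0.048], [0, 0, 0]]
    - [-1, [0, 0, 0.064], [0, 0, 0]]
    - [-1, [0, 0, 0.08], [0, 0, 0]]
    - [-1, [0, 0, 0.096], [0, 0, 0]]
    - [-1, [0, 0, 0.112], [0, 0, 0]]
    - [-1, [0, 0, 0.128], [0, 0, 0]]
    - [-1, [0, 0, 0.143], [0, 0, 0]]
    - [-1, [0, 0, 0.157], [0, 0, 0]]
    - [-1, [0, 0, 0.169], [0, 0, 0]]
    - [-1, [0, 0, 0.179], [0, 0, 0]]
    - [-1, [0, 0, 0.187], [0, 0, 0]]
    - [-1, [0, 0, 0.193], [0, 0, 0]]
    - [-1, [0, 0, 0.197], [0, 0, 0]]
    - [-1, [0, 0, 0.2], [0, 0, 0]]
    - [-1, [0, 0, 0.2], [0, 0, 0]]

```text
clock: 26.88
tcp_pos: [597.0, -249.4, 172.5]
tool_rot: [0.693, 0.721, 0.0, -0.0]
contact_force: [0.4, 0.5, -6.4]
grip_width: 0.147
finger_force: 78.4
```

```bash
python3 - <<'E'
from plan import *
s=sense();p=np.array(s["tcp_pos"]);print(s["clock"],p,s["contact_force"])
ims=[]
for c in("top","side"):
    im,d=get_image(c);W=cloud(c,im,d);ims.append(im)
    a=np.radians(2.2);D=W-p-[0,0,8];X=D[...,0]*np.cos(a)+D[...,1]*np.sin(a);Y=-D[...,0]*np.sin(a)+D[...,1]*np.cos(a);Z=D[...,2]
    for sg in(1,-1):
        k=(abs(X)<20)&(Z>-4)&(Z<18)&(Y*sg>38)&(Y*sg<115)&((Y*sg<68)|(Y*sg>82))
        if k.sum():print(c,sg,k.sum(),"Yrange",np.round([Y[k].min(),Y[k].max()],1),"X",np.median(X[k]),"Z",np.median(Z[k]))
        k=(abs(X)<30)&(Z>-35)&(Z<5)&(Y*sg>70)&(Y*sg<80)
        if k.sum():print("  fork",k.sum(),np.round([X[k].min(),X[k].max()],1))
A=cv2.resize(ims[0][140:240,370:445],(450,600),interpolation=2);B=cv2.resize(ims[1][130:220,290:380],(350,350),interpolation=2)
B=np.vstack([B,np.zeros((250,350,3),np.uint8)])
cv2.imwrite("pics/fit.png",np.hstack([A,B])[...,::-1])
E
```

```text
26.875 [ 597.01182241 -249.4152696   172.49955964] [ 0.38321892  0.4990577  -6.37295017]
top 1 52 Yrange [39.2 95.3] X -1.2974089804463769 Z 2.0262351159104526
  fork 37 [-26.3  23.4]
side 1 21 Yrange [38.4 95.4] X -1.596016623453909 Z -0.1390493534427435
  fork 23 [-25.2  23.1]
  fork 9 [-26.8 -13.1]
```

View pics/fit.png

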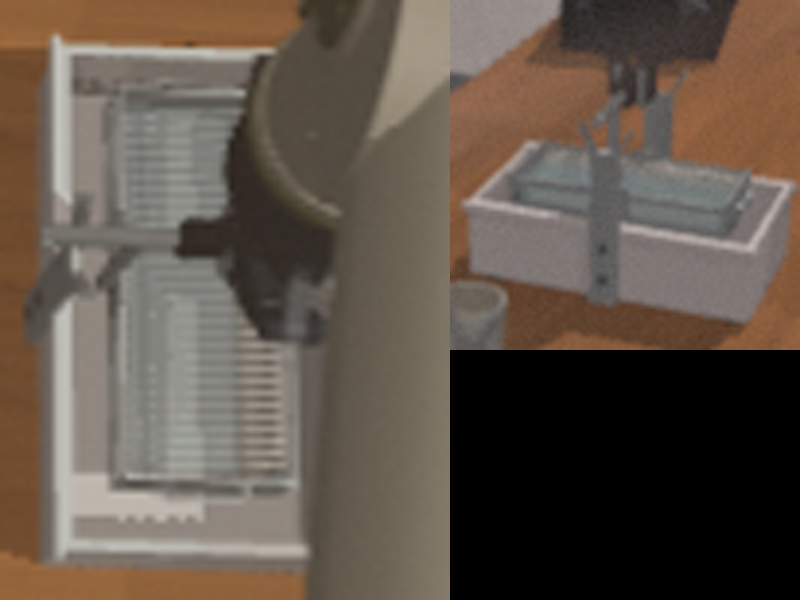

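The rack hangs inside the bath, clear on all sides, and the pin is centred over the fork mouths (fork centre −1.4 mm, pin −1.3 mm). I'll finish lowering gently.

send_rows:
  increments:
    - [-1, [0, 0, 0.002], [0, 0, 0]]
    - [-1, [0, 0, 0.007], [0, 0, 0]]
    - [-1, [0, 0, 0.013], [0, 0, 0]]
    - [-1, [0, 0, 0.019], [0, 0, 0]]
    - [-1, [0, 0, 0.025], [0, 0, 0]]
    - [-1, [0, 0, 0.03], [0, 0, 0]]
    - [-1, [0, 0, 0.034], [0, 0, 0]]
    - [-1, [0, 0, 0.037], [0, 0, 0]]
    - [-1, [0, 0, 0.0385], [0, 0, 0]]
    - [-1, [0, 0, 0.0392], [0, 0, 0]]
    - [-1, [0, 0, 0.0398], [0, 0, 0]]
    - [-1, [0, 0, 0.0398], [0, 0, 0]]

```text
clock: 28.48
tcp_pos: [597.1, -249.4, 143.1]
tool_rot: [0.693, 0.721, 0.0, 0.0]
contact_force: [-0.8, 0.1, -4.1]
grip_width: 0.145
finger_force: 78.7
```

send_rows:
  increments:
    - [-1, [0, 0, 0.0005], [0, 0, 0]]
    - [-1, [0, 0, 0.001], [0, 0, 0]]
    - [-1, [0, 0, 0.001], [0, 0, 0]]
    - [-1, [0, 0, 0.001], [0, 0, 0]]

```text
clock: 28.98
tcp_pos: [597.2, -249.4, 142.9]
tool_rot: [0.693, 0.721, 0.0, 0.0]
contact_force: [-4.8, 0.8, 4.7]
grip_width: 0.151
finger_force: 79.9
```

Seated in the forks, since the weight has come off the wrist. Opening slowly.

send_rows:
  increments:
    - [-0.6, [0, 0, 0.0005], [0, 0, 0]]
    - [-0.5, [0, 0, 0.0005], [0, 0, 0]]
    - [-0.3, [0, 0, 0], [0, 0, 0]]
    - [0, [0, 0, 0], [0, 0, 0]]
    - [0.3, [0, 0, 0], [0, 0, 0]]
    - [0.6, [0, 0, 0], [0, 0, 0]]
    - [1, [0, 0, 0], [0, 0, 0]]
    - [1, [0, 0, 0], [0, 0, 0]]
    - [1, [0, 0, 0], [0, 0, 0]]
  grip_force: 20

```text
clock: 30.1
tcp_pos: [597.0, -249.4, 142.0]
tool_rot: [0.693, 0.721, 0.0, -0.0]
contact_force: [-0.3, -0.3, 0.0]
grip_width: 1.003
finger_force: 0.0
```

send_rows:
  increments:
    - [1, [0, 0, -0.005], [0, 0, 0]]
    - [1, [0, 0, -0.02], [0, 0, 0]]
    - [1, [0, 0, -0.045], [0, 0, 0]]
    - [1, [0, 0, -0.08], [0, 0, 0]]
    - [1, [0, 0, -0.12], [0, 0, 0]]
    - [1, [0, 0, -0.16], [0, 0, 0]]
    - [1, [0, 0, -0.2], [0, 0, 0]]
    - [1, [0, 0, -0.23], [0, 0, 0]]
    - [1, [0, 0, -0.25], [0, 0, 0]]
    - [1, [0, 0, -0.25], [0, 0, 0]]

```text
clock: 31.35
tcp_pos: [597.5, -249.3, 331.2]
tool_rot: [0.693, 0.721, 0.001, 0.001]
contact_force: [0.3, -0.3, -1.0]
grip_width: 0.997
finger_force: 0.0
```

```bash
python3 - <<'E'
from plan import *
s=sense();print(s["clock"],s["tcp_pos"],s["contact_force"],s["grip_width"])
b=np.array([595.6,-249.5,142])
r=np.array([tilt("side",b,2.2) for _ in range(8)]);print(np.round(r[:,1],3).tolist())
ims=[]
for c in("top","side"):
    im,d=get_image(c);W=cloud(c,im,d);ims.append(im)
    k=(abs(W[...,0]-596)<30)&(abs(W[...,1]+250)<45)&(W[...,2]>135)&(W[...,2]<175)&(im.max(-1)<75)
    print(c,k.sum(),np.median(W[k],0),rect(W[k][:,:2]))
A=cv2.resize(ims[0][140:240,370:445],(450,600),interpolation=2);B=cv2.resize(ims[1][130:220,290:380],(350,350),interpolation=2)
B=np.vstack([B,np.zeros((250,350,3),np.uint8)])
cv2.imwrite("pics/end.png",np.hstack([A,B])[...,::-1])
E
```

```text
31.35 [ 597.51007515 -249.27742305  331.19322322] [ 0.28918258 -0.30494208 -1.01090037] 0.9973145744285079
[-0.007, -0.006, -0.007, -0.01, -0.015, -0.016, -0.021, -0.019]
top 140 [ 594.48786899 -246.8483516   158.56168658] ([[588.0999755859375, -218.10000610351562], [591.0, -279.8999938964844], [605.4000244140625, -279.20001220703125], [602.5, -217.39999389648438]], array([ 596.8, -248.6]), array([14.4, 61.8]), 2.68)
side 51 [ 591.43574525 -248.24144215  155.44465492] ([[587.7999877929688, -216.10000610351562], [591.4000244140625, -290.8999938964844], [602.4000244140625, -290.29998779296875], [598.7999877929688, -215.60000610351562]], array([ 595.1, -253.2]), array([11. , 74.9]), 2.77)
```

View pics/end.png

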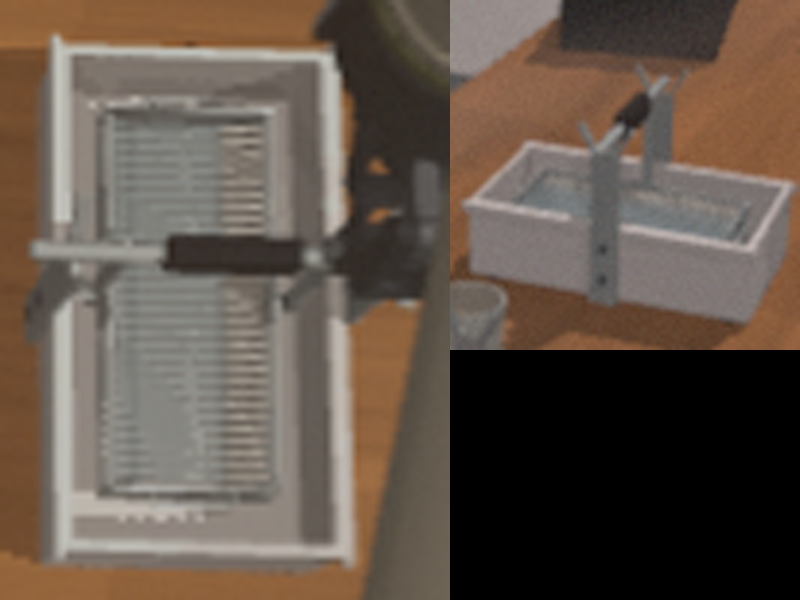

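The bail lies in both forks: the grip is at (596.8, −248.6) with its top at 159 mm. The rack hangs level and nearly still, and the gripper is clear, so I'm handing in.

```bash
python3 -c "
from workcell import *
print(sign_off())"
```

```text
the job is handed in; nothing more can be done
None
```

I handed the job in at about 32 s; no verdict came back. The rack was rocked to about 0.38 rad each way, stilled above the bath for over 4 s, and now hangs level by its bail in both bath forks, released.

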